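# Release two limes from the fruit rack

### The job

Two limes are wanted for juicing: on the three-lane fruit rack, press down the black paddle of each lane that holds a green lime, so that its gate lifts and the lime rolls into the white tray, then let the paddle come back up. Keep the orange clementine waiting in its lane. Work the gates by their paddles only, do not touch or lift the fruit, and leave everything else standing where it is.

Things in the scene. Friction and masses are not known exactly. Their poses are not given: they have to be found in the camera images.
- rack: Pale wooden fruit rack, fixed to the counter. Origin at counter level near its middle; x runs level along its three lanes, from the paddles (facing the robot) to the white tray; y left, z up. Lanes at y = +75 (left), 0 (middle), -75 mm (right), 61 mm wide inside; floor slopes 8 degrees down to +x and is 47 mm up where the fruit waits
- axle (a point): Middle of the steel axle across the rack on which the three levers rock: x = -40, y = 0, z = 125 mm in the rack's frame. A lever lies along x above each lane. Wooden axle posts beside the lanes reach z = 137 mm
- tray (a point): Middle of the white tray's floor, at x = 150, y = 0, z = 12 mm in the rack's frame. The tray spans x 90 to 210, y -117 to +117 mm, rim at z = 45 mm; two low ribs divide it into three bays
- paddle_left (a point): Centre of the top face of the left lane's black paddle, a 36 x 36 mm plate, 8 mm thick, at the robot's end of the lever (at rest 135 mm above the counter; in the rack's frame x = -150 mm, 110 mm from the axle, and free space below it). It sinks by 53 mm to the end of its travel and its axes turn with the lever; at rest they are those of the rack
- lever_left (a joint): The left lever's angle in rad: 0 at rest (paddle up, gate shut), growing as the paddle is pressed down, 0.5 at the stop. The fruit can pass under the gate from about 0.35. A spring returns it; pressing takes about 2 N at the start and 4 N at the stop
- gate_left (a point): The left lane's gate: two steel pins 28 mm apart that hang 65 mm down from the far end of the lever. This point lies midway between their lower ends, 110 mm beyond the axle and, when shut, 60 mm above the counter
- paddle_middle (a point): Centre of the top face of the middle lane's black paddle, a 36 x 36 mm plate, 8 mm thick, at the robot's end of the lever (at rest 135 mm above the counter; in the rack's frame x = -150 mm, 110 mm from the axle, and free space below it). It sinks by 53 mm to the end of its travel and its axes turn with the lever; at rest they are those of the rack
- lever_middle (a joint): The middle lever's angle in rad: 0 at rest (paddle up, gate shut), growing as the paddle is pressed down, 0.5 at the stop. The fruit can pass under the gate from about 0.35. A spring returns it; pressing takes about 2 N at the start and 4 N at the stop
- gate_middle (a point): The middle lane's gate: two steel pins 28 mm apart that hang 65 mm down from the far end of the lever. This point lies midway between their lower ends, 110 mm beyond the axle and, when shut, 60 mm above the counter
- paddle_right (a point): Centre of the top face of the right lane's black paddle, a 36 x 36 mm plate, 8 mm thick, at the robot's end of the lever (at rest 135 mm above the counter; in the rack's frame x = -150 mm, 110 mm from the axle, and free space below it). It sinks by 53 mm to the end of its travel and its axes turn with the lever; at rest they are those of the rack
- lever_right (a joint): The right lever's angle in rad: 0 at rest (paddle up, gate shut), growing as the paddle is pressed down, 0.5 at the stop. The fruit can pass under the gate from about 0.35. A spring returns it; pressing takes about 2 N at the start and 4 N at the stop
- gate_right (a point): The right lane's gate: two steel pins 28 mm apart that hang 65 mm down from the far end of the lever. This point lies midway between their lower ends, 110 mm beyond the axle and, when shut, 60 mm above the counter
- lime_a: A green lime, a ball 52 mm across, about 75 g; origin at its centre. At the start it waits in one of the three lanes against the shut gate (which lane varies)
- lime_b: A green lime, a ball 52 mm across, about 75 g; origin at its centre. At the start it waits in one of the three lanes against the shut gate (which lane varies)
- clementine: A bright orange clementine, a ball 52 mm across, about 75 g; origin at its centre. At the start it waits in one of the three lanes against the shut gate (which lane varies)
- tumbler: Bystander: green glass tumbler, 68 mm wide, 100 mm tall, standing just left of the paddles
- pepper_mill: Bystander: dark wooden pepper mill, 54 mm wide, 134 mm tall, standing just right of the rack
- mug: Bystander: blue mug, 80 mm wide, 90 mm tall
- jam_jar: Bystander: amber jar with red lid, 68 mm wide, 90 mm tall
- juice_bowl: Bystander: white bowl, 110 mm wide, 50 mm tall
- citrus_press: Bystander: yellow reamer, 124 mm wide, 70 mm tall
- spatula: Bystander: spatula lying flat on the counter

How it is judged:
By the outcome, as a careful person would: the job done as asked, in the order asked, and still so for the second after the job is handed in, with the robot touching nothing.
It also fails if it takes over 40 s, if anything falls off the work surface, if the arm or the gripper's body presses on something with over 40 N, if the wrist force passes 120 N, or if a joint passes its speed limit or range.

### The arm

A 7-joint arm with a two-finger parallel gripper is mounted at the origin on the work surface. World frame = base frame: x ahead of the robot, y to its left, z up, the work surface at z = 0. Lengths are in m, angles in rad, forces in N, time in s.
With the tool pointing down it reaches from about 0.425 to 0.875 m from the base axis. Payload 4.7 kg.
Tool frame: the origin (TCP) lies at the very end of the fingers, on their centre line; the grasp point (between the pads) lies 19 mm behind it; z points along the fingers, y is the line along which they close (so a half turn about z gives the same grasp; the last joint's range is limited). The gripper opens to 87 mm and grips with 3 to 60 N. Pads are 19 mm wide; open, the fingers measure 117 mm over their backs; the gripper's body (75 mm by 190 mm) begins 51 mm behind the grasp point.
Start: joints at [0.014, 0.321, -0.07, 1.45, 0.023, 1.371, -0.057], TCP at [0.65, -0, 0.223] pointing down, gripper open.
Joint ranges: [-2.86, 2.86], [-0.3, 2.09], [-1.38, 1.24], [0.06, 2.45], [-1.56, 4.7], [0.09, 2.05], [-2.69, 2.69]. Speed limits (rad/s): [2.57, 2.57, 3.14, 3.14, 3.14, 3.14, 3.14].

### API

Orientations are given as a rotation vector (axis times angle).
In Python, from bench import ctrl, imaging, ticket gives the robot as it stands.
- The arm moves only by the tool jog_arm, never from a script. Its argument "rows" is text: rows parted by semicolons, each of 7 numbers parted by spaces: the shift along the tool's x, y, z in cm, then the turn, a rotation vector about the tool's x, y, z in rad, then the closure, from -1 (fully open) to 1 (shut), so that 0 is half open. A call has 1 to 5 rows; each row shifts and turns the commanded pose from where the row before left it, along the tool's axes as they then stand; what a row does not reach is not made up. A row lasts 1/8 s, in which the tool goes at most 62.5 mm and 10.7 degrees, less where a joint would pass 70% of its speed; a pose out of reach is approached as far as the arm can. A call with a gripper value outside its range is refused whole. The fingers move at their own pace and stop on an object; "force" is the grip in N (left out, the last holds). Time passes only in rows, so rows that do not move let the fingers close. It gives the time, the measured TCP pose, the force, the opening and the grip force at its end, in the units of the state.
- ctrl.get_state(): the state, without advancing time (a new reading comes with each control period).
- imaging.get_image(name): name is "scene" or "side" or "wrist"; returns a dict with "img" (400x640x3 uint8, blue, green, red), "vertical_fov" (degrees; the focal length in pixels is half the picture's height over the tangent of half this angle, whatever the lens; pixels are square), "cx", "cy" (the principal point, pixels), "k1" (the pictures are not rectified: a ray, as slopes to the right and down, at radius r is drawn at 1 + k1 r^2 times it, then the intrinsics apply), "origin" and "orientation" of the camera in the world. Camera axes: x right, y down, z forward; pixel columns grow to the right and rows downward; lengths in m; the calibration is good to about 2 mm. A picture is of the moment at which its call begins. There is no depth.
- ticket.close_job(): hands the job in; it is judged then, once.
The state is a dict: "time": time; "joint_positions": joint angles; "qd": joint speeds; "joint_torque": joint torques, N m; "position": TCP position; "tool_rot": TCP orientation; "ft_force": force on the tool from outside, world axes, zero at the start; "torque": the same for the moment, N m; "grip_width": opening from 0.0 (shut) to 1.0 (fully open); "grip_force": force on a finger pad.
Only numpy, scipy, OpenCV 4.12 (cv2) and the standard library are available. Lean on these libraries where they do the work, as an engineer would, in place of code of your own. Each camera call takes 0.05 s, during which the arm holds its last target. There are 200 camera calls.

## Working session

There is one attempt and no reset: what is moved stays moved. The work goes in short steps, Python scripts to look and compute and a tool call to move; the robot and the scene stay as the last step left them, time stands still between calls to the robot, and variables do not carry over. Pictures are saved under pics/ and viewed, at most 10 in all, crops included, and the job is handed in when it is done.

Besides the shell and the picture viewer there is one more tool, called after "Emit:" by a JSON object that holds its "fn" and its "kwargs". jog_arm: Moves the arm, as the interface text tells. Its arguments: {"type":"object","properties":{"rows":{"type":"string"},"force":{"type":"number"}},"required":["rows"]}

```bash
mkdir -p pics; python3 - <<'E'
from bench import ctrl, imaging
import cv2,pickle
d={}
for n in("scene","side"):
    d[n]=imaging.get_image(n); cv2.imwrite(f"pics/{n}0.png",d[n]["img"]); print(n,{k:v for k,v in d[n].items() if k!="img"})
pickle.dump(d,open("d.pkl","wb"))
s=ctrl.get_state();print(s["time"],s["position"],s["tool_rot"],s["grip_width"])
E
```

```text
scene {'vertical_fov': 50.63501602296542, 'cx': 324.73478450752197, 'cy': 200.89790013200502, 'k1': 0.0109074351605341, 'origin': array([ 1.20238262, -0.35968659,  1.41847478]), 'orientation': array([-2.34205348, -1.30250582,  0.3563397 ])}
side {'vertical_fov': 57.23858094105513, 'cx': 321.5105629916308, 'cy': 197.78532548526113, 'k1': -0.03485008271353503, 'origin': array([0.01581535, 0.54496812, 1.01035705]), 'orientation': array([-1.0617249 ,  2.51275869, -0.92146963])}
0.1 [ 6.49509409e-01 -4.85154775e-05  2.21577051e-01] [-2.22057365e+00 -2.22073504e+00  2.01565931e-03] 0.9991075724074855
```

View pics/scene0.png

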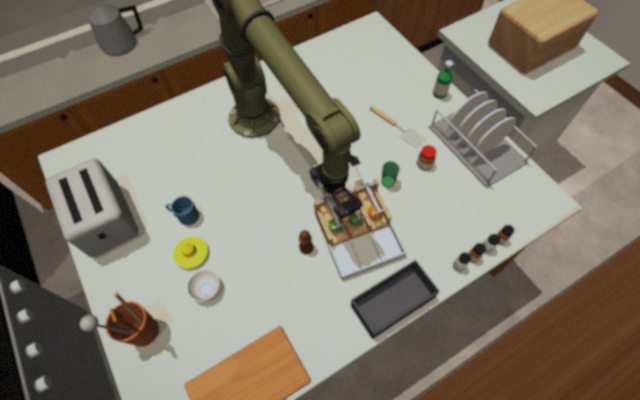

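View pics/side0.png

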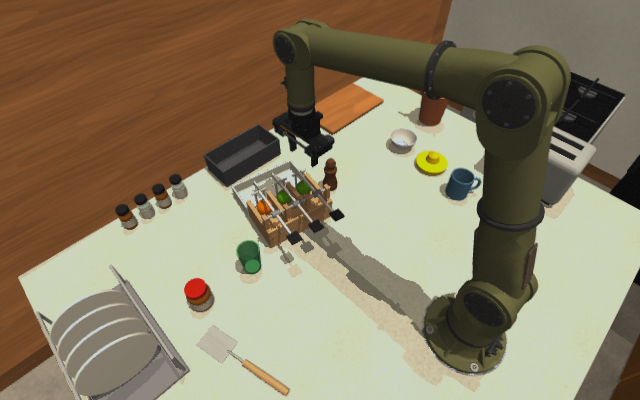

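The clementine is in the left lane (side view 262,207), and the limes are in the middle (283,198) and right (303,187) lanes. The paddles are at about (294,237), (316,226) and (337,215) in the side view. I'll cast those onto z = 0.135.

```bash
cat > h.py <<'E'
import numpy as np,cv2
from scipy.spatial.transform import Rotation as R
def cast(c,uv,z):
    f=c["img"].shape[0]/2/np.tan(np.radians(c["vertical_fov"])/2)
    K=np.array([[f,0,c["cx"]],[0,f,c["cy"]],[0,0,1]])
    p=cv2.undistortPoints(np.array([[uv]],float),K,np.array([c["k1"],0,0,0]))[0,0]
    d=R.from_rotvec(c["orientation"]).apply([*p,1]); o=c["origin"]
    return o+d*(z-o[2])/d[2]
E
python3 - <<'E'
import pickle,cv2,numpy as np
from h import *
d=pickle.load(open("d.pkl","rb"));c=d["side"];g=c["img"]
m=(g.max(2)<45).astype(np.uint8);m[:205]=0;m[245:]=0;m[:,:280]=0;m[:,350:]=0
n,l,s,ct=cv2.connectedComponentsWithStats(m)
for i in range(1,n):
    if s[i,4]>15: print(s[i],ct[i].round(1),cast(c,ct[i],.131).round(4))
cv2.imwrite("pics/s1.png",cv2.resize(g[150:290,210:370],None,fx=5,fy=4.2*5/4.2)[:600])
E
```

```text
[329 210  15  11  98] [336.2 214.8] [0.4639 0.0384 0.131 ]
[309 220  15  13 108] [315.5 225.8] [0.4779 0.1117 0.131 ]
[287 232  15  13 109] [293.8 237.6] [0.4911 0.1853 0.131 ]
```

View pics/s1.png

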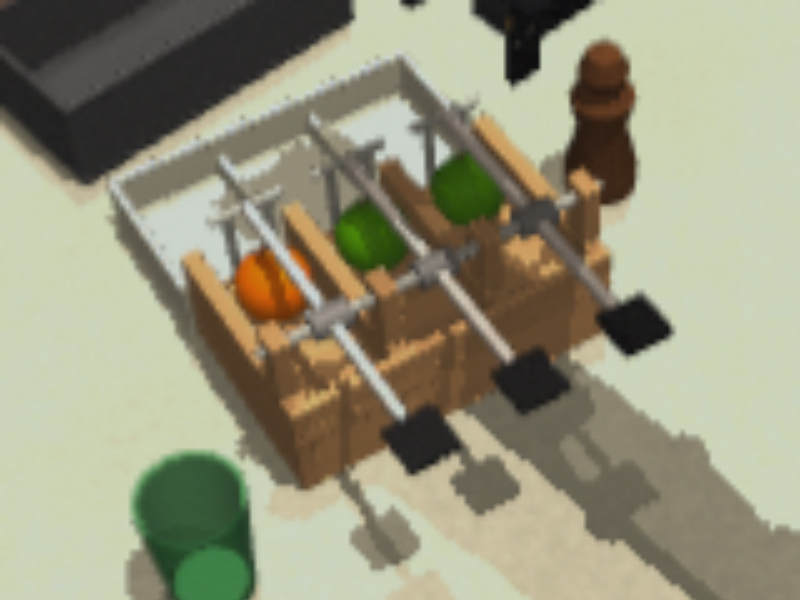

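Emit:
{"fn": "jog_arm", "kwargs": {"rows": "2.25 -3.5 0 0 0 0 1; 2.25 -3.5 0 0 0 0 1; 2.25 -3.5 0 0 0 0 1; 2.25 -3.5 0 0 0 0 1; 2.25 -3.5 0 0 0 0 1", "force": 20}}

```text
time: 0.72
position: [0.4735, 0.1131, 0.2221]
tool_rot: [-2.221, -2.221, 0.001]
ft_force: [-0.5, -0.1, -0.3]
grip_width: 0.516
grip_force: 0.0
```

Emit:
{"fn": "jog_arm", "kwargs": {"rows": "0 0 3 0 0 0 1; 0 0 3 0 0 0 1; 0 0 0 0 0 0 1; 0 0 0 0 0 0 1"}}

```text
time: 1.23
position: [0.4756, 0.1126, 0.1634]
tool_rot: [2.221, 2.221, 0.001]
ft_force: [0.6, 0.0, 0.7]
grip_width: 0.061
grip_force: 0.0
```

```bash
python3 - <<'E'
from bench import ctrl, imaging
import cv2
g=imaging.get_image("side")["img"]
cv2.imwrite("pics/s2.png",cv2.resize(g[130:290,200:400],None,fx=4,fy=3.7))
s=ctrl.get_state();print(s["time"],s["position"],s["tool_rot"],s["grip_width"],s["ft_force"])
E
```

```text
1.275 [0.47591809 0.11264379 0.16385171] [2.22100366 2.22047329 0.00268004] 0.03925133793793971 [-0.79515541 -0.22064232  0.00142183]
```

View pics/s2.png

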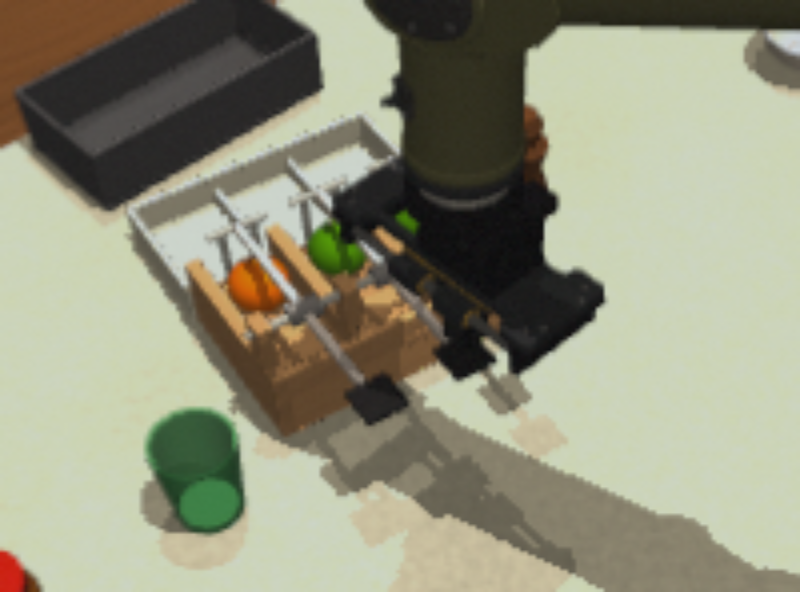

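The closed fingers hang over the middle paddle (465,355 in the crop), clear of its neighbours. Pressing now.

Emit:
{"fn": "jog_arm", "kwargs": {"rows": "0 -0.3 1.5 0 0 0 1; 0 0 1.5 0 0 0 1; 0 0 1.5 0 0 0 1; 0 0 1.5 0 0 0 1; 0 0 1.2 0 0 0 1"}}

```text
time: 1.9
position: [0.4724, 0.1124, 0.0898]
tool_rot: [2.221, 2.221, 0.001]
ft_force: [-0.5, -0.2, 3.2]
grip_width: 0.003
grip_force: 1.6
```

Emit:
{"fn": "jog_arm", "kwargs": {"rows": "0 0 0.2 0 0 0 1; 0 0 0 0 0 0 1; 0 0 0 0 0 0 1; 0 0 0 0 0 0 1; 0 0 0 0 0 0 1"}}

```text
time: 2.52
position: [0.4714, 0.1124, 0.0884]
tool_rot: [-2.221, -2.221, 0.002]
ft_force: [-2.3, -1.3, 1.9]
grip_width: 0.003
grip_force: 1.7
```

```bash
python3 - <<'E'
from bench import ctrl, imaging
import cv2
g=imaging.get_image("side")["img"]
cv2.imwrite("pics/s3.png",cv2.resize(g[130:290,200:400],None,fx=4,fy=3.7))
s=ctrl.get_state();print(s["time"],s["position"],s["ft_force"])
E
```

```text
2.575 [0.47144638 0.11234715 0.08840913] [-4.12747532 -0.26786592  1.88301471]
```

View pics/s3.png

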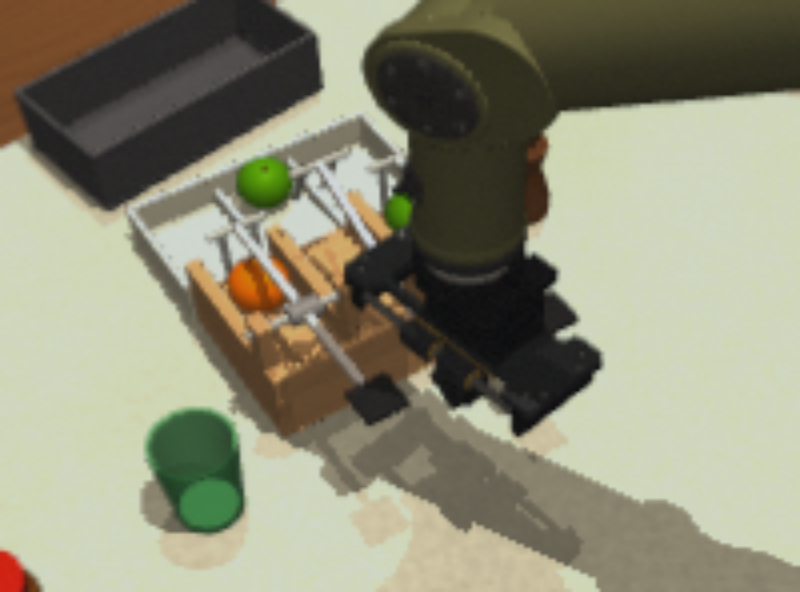

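The middle lime sits in the tray (265,182), and the clementine is still in place (258,285). I'll release slowly and go over to the right paddle.

Emit:
{"fn": "jog_arm", "kwargs": {"rows": "0 0 -1.2 0 0 0 1; 0 0 -1.5 0 0 0 1; 0 0 -1.5 0 0 0 1; 0 0 -1.8 0 0 0 1; 0 0 -2 0 0 0 1"}}

```text
time: 3.2
position: [0.473, 0.1124, 0.1703]
tool_rot: [2.22, 2.22, 0.003]
ft_force: [0.3, -0.3, 0.1]
grip_width: 0.002
grip_force: 0.0
```

Emit:
{"fn": "jog_arm", "kwargs": {"rows": "-2.4 -0.4 0 0 0 0 1; -2.5 -0.4 0 0 0 0 1; -2.4 -0.4 0 0 0 0 1; 0 0 0 0 0 0 1; 0 0 0 0 0 0 1"}}

```text
time: 3.82
position: [0.4607, 0.0403, 0.1693]
tool_rot: [2.22, 2.221, 0.003]
ft_force: [0.8, -0.5, -0.6]
grip_width: 0.006
grip_force: 0.0
```

```bash
python3 - <<'E'
from bench import ctrl, imaging
import cv2
g=imaging.get_image("side")["img"]
cv2.imwrite("pics/s4.png",cv2.resize(g[130:290,200:400],None,fx=4,fy=3.7))
s=ctrl.get_state();print(s["time"],s["position"],s["ft_force"])
E
```

```text
3.875 [0.46055571 0.04057522 0.16909636] [ 0.64380185 -0.71201619  0.7076383 ]
```

View pics/s4.png

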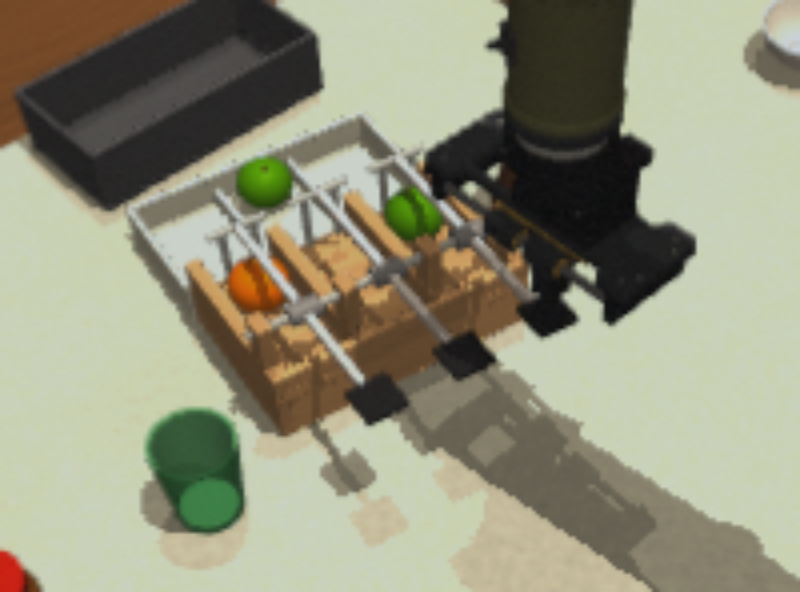

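The middle paddle is back up (465,355), and the fingers hang over the right paddle (548,315). Pressing, then releasing after a check.

Emit:
{"fn": "jog_arm", "kwargs": {"rows": "0 -0.1 1.8 0 0 0 1; 0 0 1.8 0 0 0 1; 0 0 1.5 0 0 0 1; 0 0 1.5 0 0 0 1; 0 0 1.4 0 0 0 1"}}

```text
time: 4.5
position: [0.4599, 0.0397, 0.0884]
tool_rot: [2.22, 2.221, 0.002]
ft_force: [0.8, 0.7, 3.6]
grip_width: 0.004
grip_force: 1.6
```

Emit:
{"fn": "jog_arm", "kwargs": {"rows": "0 0 0 0 0 0 1; 0 0 0 0 0 0 1; 0 0 0 0 0 0 1; 0 0 0 0 0 0 1; 0 0 0 0 0 0 1"}}

```text
time: 5.12
position: [0.4587, 0.0394, 0.0885]
tool_rot: [-2.221, -2.221, 0.001]
ft_force: [-3.3, 1.6, 2.6]
grip_width: 0.006
grip_force: 1.7
```

```bash
python3 - <<'E'
from bench import ctrl, imaging
import cv2
g=imaging.get_image("side")["img"]
cv2.imwrite("pics/s5.png",cv2.resize(g[130:290,200:400],None,fx=4,fy=3.7))
s=ctrl.get_state();print(s["time"],s["position"],s["ft_force"])
E
```

```text
5.175 [0.45877855 0.03943934 0.08858174] [-3.18301511  0.66690782  2.44241892]
```

View pics/s5.png

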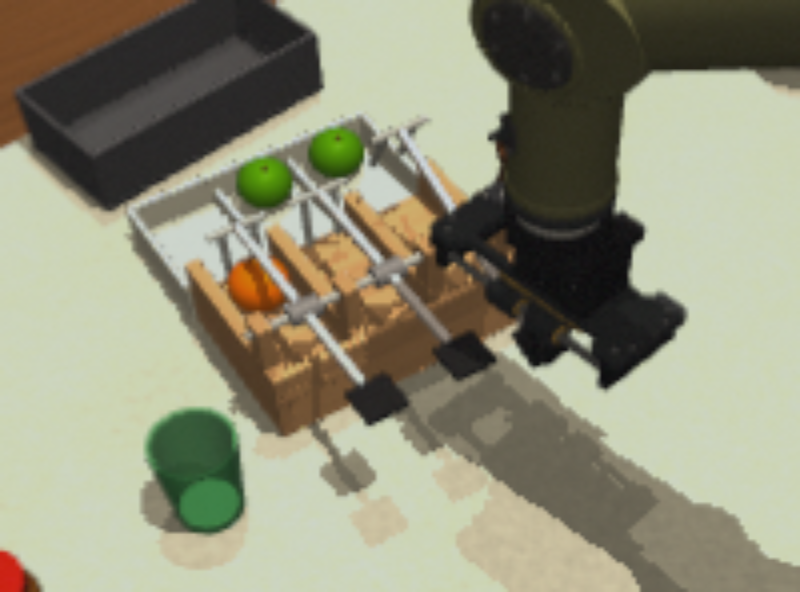

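Both limes are in the tray (265,182 and 335,152), and the clementine is still waiting. Releasing.

Emit:
{"fn": "jog_arm", "kwargs": {"rows": "0 0 -1.2 0 0 0 1; 0 0 -1.5 0 0 0 1; 0 0 -1.5 0 0 0 1; 0 0 -1.8 0 0 0 1; 0 0 -3 0 0 0 1"}}

```text
time: 5.8
position: [0.4594, 0.0392, 0.1797]
tool_rot: [2.221, 2.221, 0.001]
ft_force: [0.7, 0.1, -0.3]
grip_width: 0.007
grip_force: 0.0
```

Emit:
{"fn": "jog_arm", "kwargs": {"rows": "0 0 -3 0 0 0 1; 0 0 -3 0 0 0 1; 0 0 0 0 0 0 1; 0 0 0 0 0 0 1; 0 0 0 0 0 0 1"}}

```text
time: 6.42
position: [0.4586, 0.0393, 0.2377]
tool_rot: [-2.221, -2.221, 0.002]
ft_force: [0.2, 0.6, -0.7]
grip_width: 0.008
grip_force: 0.0
```

```bash
python3 - <<'E'
from bench import ctrl, imaging
import cv2
g=imaging.get_image("side")["img"]
cv2.imwrite("pics/s6.png",cv2.resize(g[130:290,200:400],None,fx=4,fy=3.7))
s=ctrl.get_state();print(s["time"],s["position"],s["ft_force"])
E
```

```text
6.475 [0.45854098 0.03934503 0.23763191] [ 0.35958482 -0.26542634 -1.32878453]
```

View pics/s6.png

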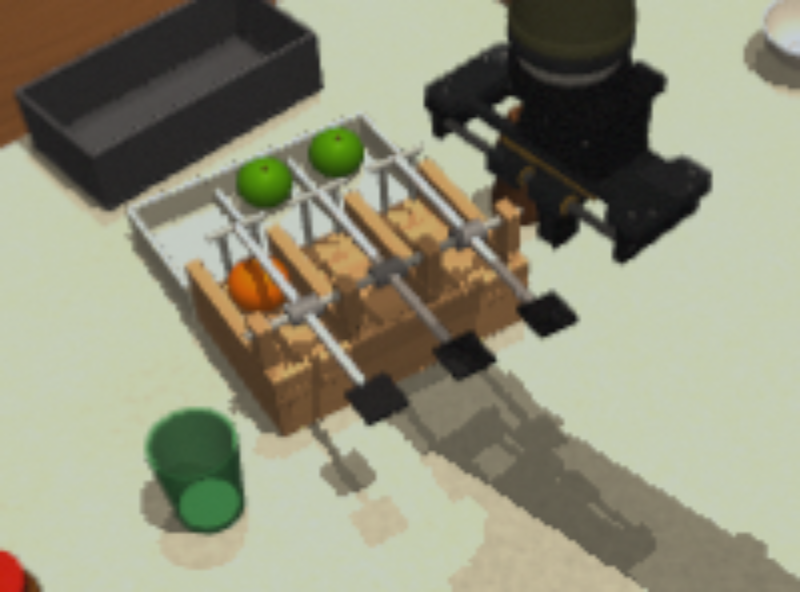

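All three paddles are up, both limes are in the tray, and the arm is clear of everything.

```bash
python3 -c "
from bench import ticket; print(ticket.close_job())"
```

```text
the job is handed in; nothing more can be done
None
```

Both limes (middle and right lanes) rolled into the white tray, their paddles came back up, the clementine still waits in the left lane, and the job is handed in at about 6.5 s.

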